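Draw a long pin spanner out of a half-covered tool chest and hold it up

ROBOT

A 6-joint arm with a two-finger parallel gripper is mounted at the origin on the work surface. World frame = base frame: x ahead of the robot, y to its left, z up, the work surface at z = 0. Lengths are in m, angles in rad, forces in N, time in s.
With the tool pointing down it reaches from about 0.35 to 0.775 m from the base axis. Payload 5.5 kg.
Tool frame: the origin (TCP) lies at the very end of the fingers, on their centre line; the grasp point (between the pads) lies 19 mm behind it; z points along the fingers, y is the direction in which the jaws open and shut (so a half turn about z gives the same grasp; the last joint's range is limited). The gripper opens to 85 mm and grips with 20 to 120 N. Pads are 22 mm wide; open, the fingers measure 114 mm over their backs; the gripper's body (76 mm by 85 mm) begins 54 mm behind the grasp point. The pads swing forward as they close: fully open they stand 13 mm farther back than shut.
Start: joints at [-1.448, 0.313, 0.046, 1.304, 0, 1.431], TCP at [0.149, -0.555, 0.231] pointing down, gripper open.
Joint ranges: [-2.76, 2.76], [-0.86, 1.69], [-1.03, 1.26], [-2.2, 2.34], [-1.47, 1.5], [-3.14, 3.14]. Speed limits (rad/s): [2.57, 2.57, 3.14, 3.14, 3.14, 3.14].

INTERFACE

Orientations are given as a rotation vector (axis times angle).
In Python, from cell import * gives the robot as it stands.
- The arm moves only by the tool arm_command, never from a script. Its argument "targets" is a list that holds one entry, the list of rows, each a list of 7 numbers: the shift along the world's x, y, z in cm, then the turn, a rotation vector about the world's x, y, z in rad, then the finger opening in cm, from 0 to 8.54. In form: [[[tx, ty, tz, rx, ry, rz, claw], ...]]. A call has 1 to 8 rows; each row is the pose to reach, as a shift and turn from the pose commanded when the call began; what a row does not reach only later rows make up. A row lasts 1/10 s, in which the tool goes at most 50 mm and 8.59 degrees, less where a joint would pass 70% of its speed; a pose out of reach is approached as far as the arm can. A call with a gripper value outside its range is refused whole. The fingers move at their own pace and stop on an object; "force" is the grip in N (left out, the last holds). Time passes only in rows, so rows that repeat a pose let the fingers close. It gives the time, the measured TCP pose, the force and the opening at its end, in the units of the state.
- observe(): the state, without advancing time (a new reading comes with each control period).
- snapshot(name): name is "scene" or "top" or "wrist"; returns a dict with "frame" (400x640x3 uint8, blue, green, red), "fovy" (degrees; the focal length in pixels is half the picture's height over the tangent of half this angle, whatever the lens; pixels are square), "cx", "cy" (the principal point, pixels), "R" (3x3) and "t" (3): a world point X has camera coordinates R X + t. Camera axes: x right, y down, z forward; pixel columns grow to the right and rows downward; lengths in m; the calibration is good to about 2 mm. A picture is of the moment at which its call begins. There is no depth.
- hand_in(): hands the job in, once; it reports no verdict.
Trained networks look in the newest picture that a camera, given by its name, has taken for a name from the list of things; names that differ only in an ending like _2 or _b are one class to them, and where a whole thing is asked for, a point or a joint stands for the part that bears it (a point fixed in the world has none). Each returns a list of dicts, best first, with "score" (0 to 1); they miss things now and then, are a little off and sometimes report something else, mostly with a low value. They report only what shows in the picture. A call takes as long as a camera call.
- look_for(camera, name): "extent" ([centre column, centre row, width, height] as shares, 0 to 1, of the picture: columns of its width, rows of its height, round what is visible of it).
The state is a dict: "t": time; "joint_positions": joint angles; "joint_vel": joint speeds; "tau": joint torques, N m; "eef_pos": TCP position; "orientation": TCP orientation; "ft_force": force on the tool from outside, world axes, zero at the start; "moment": the same for the moment, N m; "opening": finger opening in m.
Only numpy, scipy, OpenCV 4.12 (cv2) and the standard library are available. Lean on these libraries where they do the work, as an engineer would, in place of code of your own. Each camera call takes 0.05 s, during which the arm holds its last target. There are 200 camera calls.

TASK

The long pin spanner lies in the steel tool chest, and its tail reaches under the fixed half cover, so it cannot be lifted out flat. Take hold of it through the opening, raise its head end first and draw the spanner out at a slant, without prying it hard against the chest and without disturbing the chuck, the grinding wheel or the flange standing around. Finish while still holding the spanner in the gripper, at rest, with its whole length, both ends, at least 4 cm higher than the top of the chest and touching nothing else.

Things in the scene. Friction and masses are not known exactly. Their poses are not given: they have to be found in the camera images.
- chest: Long sheet-steel chest fixed to the table, pale grey, outside 365 x 180 mm, 120 high, sheet 5 thick. Origin on the table; x along it, z up. Inside: x -225 to +130, y -85 to +85, floor at z 5 mm. Two wooden rests across the floor, 30 mm along x, 130 along y, tops at z 26, centred at x -130 and +75. Its +x end points to the robot's left, within 41 degrees.
- opening (a point): Centre of the chest's opening, 220 (x) by 170 mm (y), at x +20, z 120 mm of the chest, axes as the chest's. From its -x edge (chest x -90) to the -x end a fixed flat cover closes the top (underside z 115, top z 120). Its +x edge is the end wall (inner face x +130, top z 120).
- spanner: Loose dark steel pin spanner, 302 mm long, 0.2 to 0.45 kg, level on the rests. Bar handle 14 wide, 16 high, from x -210 to +50; then a round head, 44 mm diameter, 16 high, at x +70, with two upright pins 10 tall. Origin under the handle at the balance point (within 4 mm); x to the head, z up. Starts within 15 mm of chest x +10, y 0, z 26, 9 degrees; grip it there from above.
- tail (a point): Middle of the handle's end face, at x = -210, z = 8 mm of the spanner; starts under the cover.
- head (a point): Outermost point of the spanner's round head, at x = +92, z = 8 mm of the spanner; starts in the opening near the +x end wall.
- chuck: Bystander: loose three-jaw chuck, 110 mm diameter, 70 mm high, 2.2 kg, standing on the table beside the chest's -y side, near its open end. Origin at the centre of its underside.
- wheel: Bystander: loose grinding wheel with flange and nut, 120 mm diameter, 42 mm high, lying on the table beside the chest's -y side, near its covered end. Origin at the centre of its underside.
- flange: Bystander: loose steel flange, 76 mm diameter, 28 mm high, standing on the chest's cover. Origin at the centre of its underside.

How it is judged:
On the way:
1. the head is out through the opening while the tail is still under the cover (height (world z) of head above 0.125 m and height (world z) of tail below 0.115 m and x of tail in the frame of chest below -0.09 m), for 0.05 s.
At the end, for the whole second after the job is handed in: Both ends of the spanner are over 155 mm above the table (35 mm above the chest); the fingers press on it with over 2 N; it moves slower than 30 mm/s and 0.2 rad/s, touches neither chest nor bystander; each bystander is within 25 mm of its start (height (world z) of each of tail, head above 0.155 m and contact force between the fingers and spanner above 2 N and linear speed of spanner below 0.03 m/s and angular speed of spanner below 0.2 rad/s and contact force between spanner and chest below 0.1 N and contact force between spanner and chuck below 0.1 N and contact force between spanner and wheel below 0.1 N and contact force between spanner and flange below 0.1 N and distance of each of chuck, wheel, flange from where it was at the start of the episode below 0.025 m); the arm keeps its last pose, push and grip.
It fails at once if the spanner is pried against the chest with more than 60 N (contact force between spanner and chest above 60 N).
It fails at once if the chuck is shoved more than 25 mm (distance of chuck from where it was at the start of the episode above 0.025 m).
It fails at once if the wheel is shoved more than 25 mm (distance of wheel from where it was at the start of the episode above 0.025 m).
It fails at once if the flange is shoved more than 25 mm (distance of flange from where it was at the start of the episode above 0.025 m).
It also fails if it takes over 37 s, if anything falls off the work surface, if the arm or the gripper's body presses on something with over 40 N, if the wrist force passes 120 N, or if a joint passes its speed limit or range.

## Working session

There is one attempt and no reset: what is moved stays moved. The work goes in short steps, Python scripts to look and compute and a tool call to move; the robot and the scene stay as the last step left them, time stands still between calls to the robot, and variables do not carry over. Pictures are saved under pics/ and viewed, about 8 in all and at most 12, crops included, and the job is handed in when it is done.

Besides the shell and the picture viewer there is one more tool, called after ">>>" as name(argument=value, ...), one argument or row to a line, values as JSON. arm_command: Moves the arm, as the interface text tells. Its arguments: {"type":"object","properties":{"targets":{"type":"array"},"force":{"type":"number"}},"required":["targets"]}

```bash
mkdir -p pics
python3 - <<'E'
from cell import *
import cv2,numpy as np
s=observe(); print({k:np.round(v,3).tolist() for k,v in s.items()})
for c in ("top","scene"):
    p=snapshot(c); cv2.imwrite(f"pics/{c}0.png",p["frame"])
    print(c,p["fovy"],p["cx"],p["cy"],np.round(p["R"],4).tolist(),np.round(p["t"],4).tolist())
    for n in ("chest","spanner","head","tail","chuck","wheel","flange"):
        print(n,[(round(d["score"],2),(np.array(d["extent"])*[640,400,640,400]).round(1).tolist()) for d in look_for(c,n)[:2]])
E
```

```text
{'t': 0.0, 'joint_positions': [-1.448, 0.314, 0.045, 1.304, 0.0, 1.431], 'joint_vel': [-0.0, 0.001, 0.001, -0.001, -0.001, 0.001], 'tau': [-0.0, -48.063, 29.853, 0.019, -0.0, 0.0], 'eef_pos': [0.149, -0.555, 0.23], 'orientation': [-3.113, -0.411, -0.0], 'ft_force': [-0.758, 1.06, -0.13], 'moment': [0.047, -0.01, -0.004], 'opening': 0.085}
top 56.53858202848761 313.74961867296633 201.7831982399693 [[0.0035, -1.0, -0.0018], [-0.9856, -0.0031, -0.1688], [0.1688, 0.0023, -0.9856]] [-0.0375, 0.5958, 0.7025]
chest []
spanner [(0.82, [324.8, 228.1, 103.0, 24.6])]
head [(0.56, [321.0, 226.7, 102.7, 24.6])]
tail [(0.89, [320.4, 227.9, 101.9, 25.8])]
chuck [(0.66, [315.6, 151.3, 56.3, 51.8])]
wheel [(0.78, [390.7, 159.4, 53.6, 57.0])]
flange [(0.76, [426.4, 226.6, 45.9, 44.0]), (0.51, [390.3, 159.4, 52.5, 55.4])]
scene 50.31646908840913 322.0067360236984 203.21508393019133 [[0.5506, 0.8347, 0.0098], [0.6304, -0.4081, -0.6604], [-0.5472, 0.3698, -0.7509]] [-0.3169, -0.3252, 1.1315]
chest [(0.76, [258.9, 218.0, 242.8, 178.5])]
spanner [(0.73, [291.6, 209.0, 94.6, 44.9])]
head [(0.98, [294.7, 209.5, 93.0, 47.0])]
tail [(0.96, [293.4, 208.6, 96.1, 43.3]), (0.17, [348.4, 273.6, 65.5, 73.7])]
chuck [(0.98, [346.6, 273.9, 62.9, 76.8])]
wheel [(0.71, [296.3, 208.4, 92.2, 48.9]), (0.59, [257.5, 327.4, 81.2, 77.5])]
flange [(0.97, [181.0, 223.6, 50.8, 43.1])]
```

Run:
```python
import cv2
a=cv2.imread("pics/top0.png");b=cv2.imread("pics/scene0.png")
cv2.imwrite("pics/a.png",cv2.resize(a[100:300,220:490],None,fx=2.9,fy=2.9,interpolation=cv2.INTER_CUBIC))
cv2.imwrite("pics/b.png",cv2.resize(b,(800,500)))
```

```text
(no output)
```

View pics/a.png

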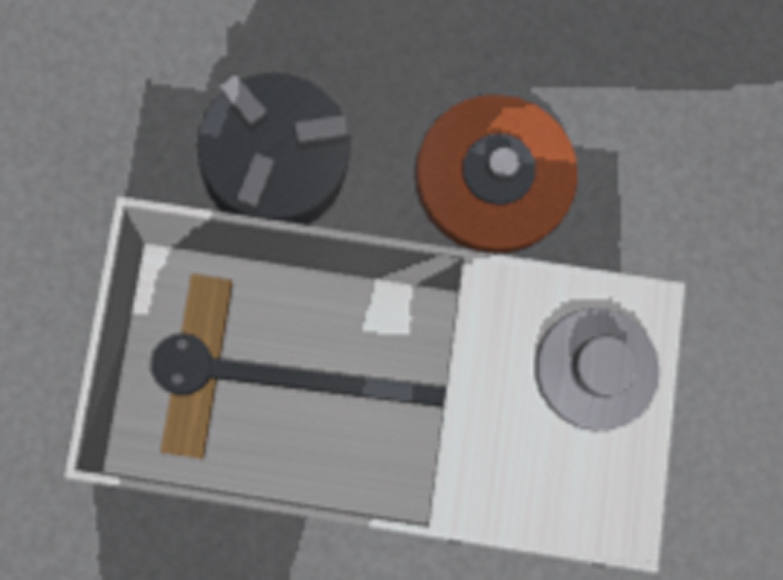

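View pics/b.png

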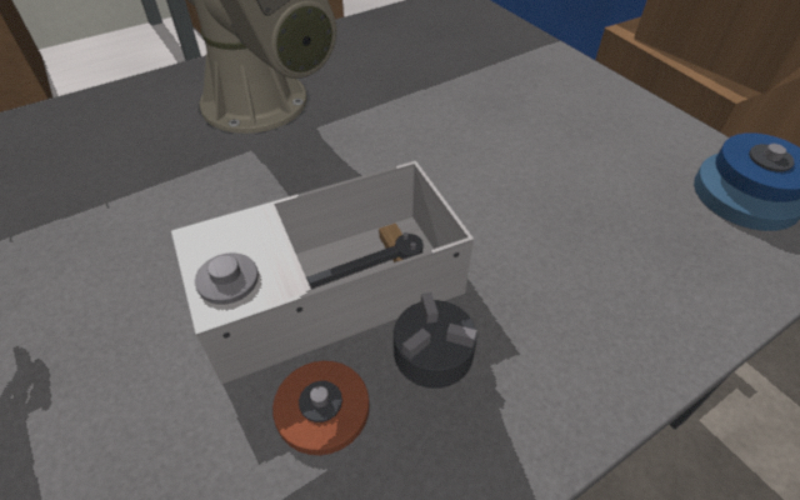

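The top crop (2.9×, offset 220,100) shows these chest rim corners: (120,200), (68,478), (686,284) and (657,570). The cover edge runs (462,258)–(430,527). The spanner head is at (182,364), with the handle running to (443,394). The chuck and wheel stand on the far side, and the flange is on the cover around (600,365). The scene view agrees with this.

```bash
cat > h.py <<'E'
import numpy as np
from scipy.optimize import least_squares
from scipy.spatial.transform import Rotation as Ro
def K(p): return 200/np.tan(np.radians(p["fovy"])/2)
def proj(p,X):
    c=np.asarray(X)@np.array(p["R"]).T+p["t"]; return c[:,:2]/c[:,2:]*K(p)+[p["cx"],p["cy"]]
def ray(p,uv,z):
    d=np.array([(uv[0]-p["cx"])/K(p),(uv[1]-p["cy"])/K(p),1])@np.array(p["R"]); o=-np.array(p["R"]).T@p["t"]
    return o+d*(z-o[2])/d[2]
def T(q,P):
    P=np.asarray(P); c,s=np.cos(q[2]),np.sin(q[2]); return np.c_[q[0]+c*P[:,0]-s*P[:,1],q[1]+s*P[:,0]+c*P[:,1],P[:,2]]
def inv(q,X):
    c,s=np.cos(q[2]),np.sin(q[2]); d=np.asarray(X)[:2]-q[:2]; return np.array([c*d[0]+s*d[1],-s*d[0]+c*d[1]])
E
python3 - <<'E'
from cell import *; from h import *
t=snapshot("top");s=snapshot("scene")
cp=lambda L:np.array(L)/2.9+[220,100]
z=.12
A=[[.135,-.09,z],[.135,.09,z],[-.23,-.09,z],[-.23,.09,z],[-.09,-.085,z],[-.09,.085,z]]
ua=cp([[120,200],[68,478],[686,284],[657,570],[462,260],[430,525]])
B=[[.135,-.09,z],[.135,.09,z],[-.23,-.09,z],[-.23,.09,z]]
ub=np.array([[470,240],[415,163],[198,328],[173,233]])*.8
f=lambda q,w=(1,1):np.r_[((proj(t,T(q,A))-ua)*w[0]).ravel(),((proj(s,T(q,B))-ub)*w[1]).ravel()]
for w in((1,1),(1,0),(0,1)):
    r=least_squares(f,[.45,0,1.5],args=(w,),loss="soft_l1"); print(w,r.x.round(4),abs(f(r.x)).max().round(2))
    if w==(1,1): q=r.x; print(f(q).round(1))
h=ray(t,cp([[182,364]])[0],.042); 
for hp in([[330,374]],[[440,393]]):
    a=ray(t,cp(hp)[0],.042); d=h-a; print(hp,a.round(4),"yaw",np.arctan2(d[1],d[0]))
print("head",h.round(4),"in chest",inv(q,h))
for n,uv,zz in(("flange",[600,365],.148),("chuck",[273,148],.07),("wheel",[497,172],.03)):
    print(n,inv(q,ray(t,cp([uv])[0],zz)).round(3))
E
```

```text
(1, 1) [ 0.5386 -0.0563  1.4192] 4.36
[-0.7 -1.1 -0.8 -0.3 -0.5 -0.4  0.2  0.5  0.8 -1.  -0.2  0.6  2.4 -1.9
 -0.2 -2.8 -2.9  4.4 -2.7 -2.7]
(1, 0) [ 0.5381 -0.0567  1.421 ] 4.39
(0, 1) [ 0.5426 -0.0552  1.4216] 6.23
[[330, 374]] [ 0.5418 -0.0763  0.042 ] yaw 1.5064424199678468
[[440, 393]] [ 0.5288 -0.1527  0.042 ] yaw 1.4619372981361485
head [0.5484 0.0271 0.042 ] in chest [0.08392487 0.00288211]
flange [-0.175 -0.025]
chuck [ 0.044 -0.153]
wheel [-0.119 -0.173]
```

Run:
```python
from cell import *; from h import *
import cv2
t=snapshot("top"); q=np.array([.5383,-.0565,1.4205])
g=t["frame"].max(axis=2)
# handle centre line: darkest band per column between head and cover edge
P=[]
for u in range(297,368,3):
    c=g[215:250,u].astype(float); m=c<c.min()+25
    v=np.arange(215,250)[m]; P.append((u,v.mean(),len(v)))
P=np.array(P); print(P.round(1).tolist())
k=(P[:,2]>=4)&(P[:,2]<=9)
X=np.array([ray(t,p[:2],.042) for p in P[k]])
b=np.polyfit(X[:,1],X[:,0],1); print("yaw",np.pi/2-b[0]*1,np.arctan2(1,b[0]),"resid",(X[:,0]-np.polyval(b,X[:,1])).std())
print("x at head y .0271:",np.polyval(b,.0271))
for y in(-.1,-.05,0):print(y,np.polyval(b,y))
```

```text
[[297.0, 227.0, 7.0], [300.0, 227.5, 6.0], [303.0, 228.0, 7.0], [306.0, 228.5, 6.0], [309.0, 228.5, 6.0], [312.0, 229.0, 7.0], [315.0, 229.5, 6.0], [318.0, 230.0, 7.0], [321.0, 230.0, 7.0], [324.0, 230.5, 6.0], [327.0, 231.0, 7.0], [330.0, 231.5, 6.0], [333.0, 231.5, 6.0], [336.0, 232.0, 7.0], [339.0, 232.5, 6.0], [342.0, 233.0, 7.0], [345.0, 233.0, 7.0], [348.0, 233.0, 7.0], [351.0, 234.0, 7.0], [354.0, 234.0, 7.0], [357.0, 234.5, 8.0], [360.0, 235.0, 7.0], [363.0, 235.5, 6.0], [366.0, 236.0, 7.0]]
yaw 1.4497082954182665 1.4502949530866027 resid 0.000368284542123257
x at head y .0271: 0.5486596285181508
-0.1 0.533269339730181
-0.05 0.5393237412990125
0 0.545378142867844
```

>>> arm_command(
  targets=[
    [[3, 4, 1, 0, 0, 0.1, 8.5], [7, 9, 2, 0, 0, 0.2, 8.5], [10, 13, 2, 0, 0, 0.3, 8.5], [13, 17, 2, 0, 0, 0.4, 8.5], [16, 21, 2, 0, 0, 0.5, 8.5], [19, 25, 2, 0, 0, 0.6, 8.5], [22, 29, 2, 0, 0, 0.7, 7], [25, 33, 2, 0, 0, 0.8, 6]],
  ],
)

```text
t: 1.75
eef_pos: [0.3909, -0.2361, 0.2517]
orientation: [2.704, 1.597, 0.001]
ft_force: [1.3, -0.4, 0.3]
opening: 0.0605
```

>>> arm_command(
  targets=[
    [[3, 4, 0, 0, 0, 0.1, 5], [6, 8, 0, 0, 0, 0.2, 5], [9, 12, 0, 0, 0, 0.3, 5], [12, 15.5, 0, 0, 0, 0.36, 5], [14.1, 18.3, 0, 0, 0, 0.387, 5], [14.1, 18.3, 0, 0, 0, 0.387, 5], [14.1, 18.3, 0, 0, 0, 0.387, 5]],
  ],
)

```text
t: 2.45
eef_pos: [0.531, -0.0541, 0.251]
orientation: [-2.35, -2.085, 0.001]
ft_force: [-0.4, -0.3, 0.2]
opening: 0.0505
```

Run:
```python
from cell import *; from h import *
import cv2
s=observe(); print({k:np.round(s[k],4).tolist() for k in("t","joint_positions","eef_pos","orientation","ft_force","opening")})
R=Ro.from_rotvec(s["orientation"]).as_matrix(); print(R.round(4).tolist())
w=snapshot("wrist"); f=w["frame"].copy()
print(w["fovy"],np.round(w["R"],3).tolist(),np.round(w["t"],3).tolist())
q=[.540,-.042,1.450]
pts=[[.092,0,.042],[.07,.022,.042],[.07,-.022,.042],[.05,.007,.042],[.05,-.007,.042],[0,.007,.042],[0,-.007,.042],[-.07,.007,.042],[-.07,-.007,.042]]
for p in proj(w,T(q,pts)):
    if abs(p).max()<2000: cv2.circle(f,tuple(int(round(v)) for v in p),2,(0,255,0),-1)
cv2.imwrite("pics/w1.png",cv2.resize(f,(800,500)))
```

```text
{'t': 2.45, 'joint_positions': [-0.2518, 0.2284, -0.0193, 1.3237, -0.0004, 1.4382], 'eef_pos': [0.531, -0.0541, 0.251], 'orientation': [-2.3496, -2.085, 0.001], 'ft_force': [-0.447, -0.2767, 0.1826], 'opening': 0.0505}
[[0.1189, 0.9929, -0.0007], [0.9929, -0.1189, -0.0002], [-0.0003, -0.0006, -1.0]]
69.0128360310556 [[0.993, -0.118, 0.0], [-0.112, -0.941, 0.32], [-0.037, -0.317, -0.948]] [-0.533, -0.038, 0.402]
```

View pics/w1.png

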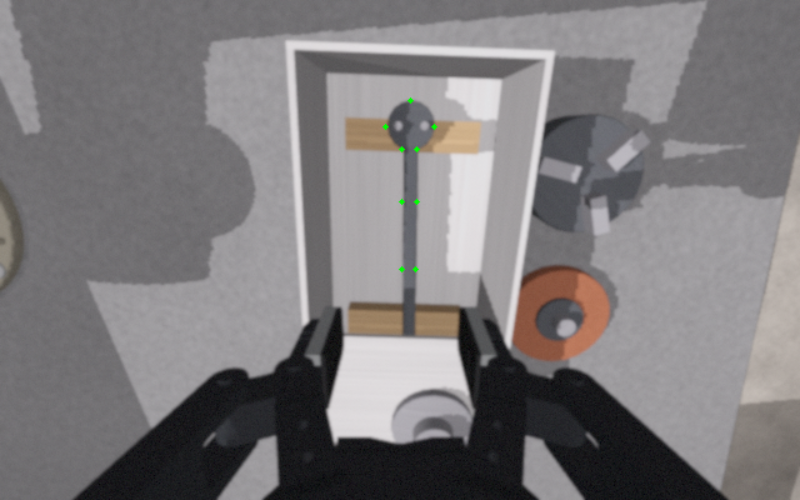

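The projected spanner outline (green) matches the real spanner in the wrist view: the head is at (410,126) and the handle at x≈410. Next I descend.

>>> arm_command(
  targets=[
    [[0.9, 1.2, -3, 0, 0, 0, 5], [0.9, 1.2, -7, 0, 0, 0, 5], [0.9, 1.2, -11, 0, 0, 0, 5], [0.9, 1.2, -14, 0, 0, 0, 5], [0.9, 1.2, -17, 0, 0, 0, 5], [0.9, 1.2, -19, 0, 0, 0, 5], [0.9, 1.2, -19, 0, 0, 0, 5]],
  ],
)

```text
t: 3.2
eef_pos: [0.5368, -0.0437, 0.0587]
orientation: [-2.351, -2.077, 0.006]
ft_force: [-1.5, 0.4, 0.5]
opening: 0.0499
```

>>> arm_command(
  targets=[
    [[0, 0, -1.2, 0, 0, 0, 5], [0, 0, -2.4, 0, 0, 0, 5], [0, 0, -3.6, 0, 0, 0, 5], [0, 0, -4.5, 0, 0, 0, 5], [0, 0, -4.5, 0, 0, 0, 5], [0, 0, -4.5, 0, 0, 0, 4]],
  ],
)

```text
t: 3.8
eef_pos: [0.5399, -0.0427, 0.0161]
orientation: [-2.351, -2.083, 0.0]
ft_force: [-0.9, 0.2, -0.4]
opening: 0.0397
```

>>> arm_command(
  targets=[
    [[0, 0, 0, 0, 0, 0, 3], [0, 0, 0, 0, 0, 0, 2], [0, 0, 0, 0, 0, 0, 1.4], [0, 0, 0, 0, 0, 0, 0.5], [0, 0, 0, 0, 0, 0, 0.5], [0, 0, 0, 0, 0, 0, 0.5]],
  ],
  force=90,
)

```text
t: 4.4
eef_pos: [0.5411, -0.043, 0.0172]
orientation: [2.35, 2.082, 0.002]
ft_force: [2.0, 0.3, 5.1]
opening: 0.0121
```

```bash
cat > plan.py <<'E'
from h import *
# spanner in the chest's plane: chest yaw 1.4205, spanner yaw 1.450; origin O, tilt th (head up)
q=np.array([.5383,-.0565,1.4205]); yaw=1.450
O0=np.array([.540,-.042,.026]); tcp0=np.array([.5399,-.0427,.0161])
ex=np.array([np.cos(yaw),np.sin(yaw),0]); ax=np.array([np.sin(yaw),-np.cos(yaw),0])
def pose(O,th):
    R=Ro.from_rotvec(ax*th); tcp=O+R.apply(tcp0-O0)
    P={n:O+R.apply(ex*a+np.array([0,0,b])) for n,a,b in(("tail",-.21,.008),("tailbot",-.21,0),("head",.092,.008),("headbot",.092,0))}
    # top of handle at chest x=-.09, underside at chest x=.135
    return tcp,P,R
def row(d,z,th):
    """d = shift along spanner's horizontal axis"""
    O=O0+ex*d+[0,0,z]; tcp,P,R=pose(O,th)
    cx=lambda X:inv(q,X)[0]
    bar=np.array([O+R.apply(ex*a+np.array([0,0,.016])) for a in np.linspace(-.21,.05,200)]); bx=np.array([cx(b) for b in bar])
    lo=bar-R.apply([0,0,.016]); lx=np.array([cx(b) for b in lo])
    under=np.interp(-.09,bx,bar[:,2]) if bx[0]<-.09 else np.nan
    body=[tcp+R.apply(ex*a+np.array([0,0,.073])) for a in(-.043,.043)]
    print(f"d{d*1000:.0f} z{z*1000:.0f} th{np.degrees(th):.0f} shift cm {((tcp-tcp0)*100).round(1)} rot {(ax*th).round(3)} | tail x{cx(P['tail'])*1000:.0f} zbot{P['tailbot'][2]*1000:.0f} head x{cx(P['head'])*1000:.0f} z{P['headbot'][2]*1000:.0f} coverTop {under*1000:.0f} body- x{cx(body[0])*1000:.0f} z{body[0][2]*1000:.0f} tcp {tcp.round(3)}")
E
python3 - <<'E'
from plan import *
r=np.radians
for d,z,t in((0,.01,0),(0,.02,4),(0,.03,8),(0,.045,12),(0,.06,16),(0,.075,20),(0,.088,24),(0,.095,26),(.02,.105,26),(.04,.115,26),(.06,.125,26),(.08,.135,26),(.1,.145,26),(.12,.155,26),(.14,.165,26),(.14,.2,20),(.14,.22,10),(.14,.23,0)): row(d,z,r(t))
E
```

```text
d0 z10 th0 shift cm [0. 0. 1.] rot [ 0. -0.  0.] | tail x-195 zbot36 head x107 z36 coverTop 52 body- x-29 z99 tcp [ 0.54  -0.043  0.026]
d0 z20 th4 shift cm [0.  0.1 2. ] rot [ 0.069 -0.008  0.   ] | tail x-195 zbot31 head x106 z52 coverTop 55 body- x-33 z106 tcp [ 0.54  -0.042  0.036]
d0 z30 th8 shift cm [0.  0.1 3. ] rot [ 0.139 -0.017  0.   ] | tail x-194 zbot27 head x105 z69 coverTop 57 body- x-37 z112 tcp [ 0.54  -0.041  0.046]
d0 z45 th12 shift cm [0.  0.2 4.5] rot [ 0.208 -0.025  0.   ] | tail x-192 zbot27 head x103 z90 coverTop 65 body- x-41 z124 tcp [ 0.54  -0.041  0.061]
d0 z60 th16 shift cm [0.  0.3 6. ] rot [ 0.277 -0.034  0.   ] | tail x-189 zbot28 head x101 z111 coverTop 73 body- x-45 z135 tcp [ 0.54  -0.04   0.076]
d0 z75 th20 shift cm [0.  0.3 7.5] rot [ 0.347 -0.042  0.   ] | tail x-185 zbot29 head x98 z132 coverTop 80 body- x-48 z145 tcp [ 0.54  -0.039  0.091]
d0 z88 th24 shift cm [0.  0.4 8.9] rot [ 0.416 -0.05   0.   ] | tail x-180 zbot29 head x95 z151 coverTop 85 body- x-51 z154 tcp [ 0.54  -0.039  0.105]
d0 z95 th26 shift cm [0.1 0.4 9.6] rot [ 0.45  -0.055  0. 
[... 926 characters left out ...]
  ] | tail x-58 zbot89 head x214 z221 coverTop nan body- x68 z219 tcp [0.555 0.081 0.172]
d140 z165 th26 shift cm [ 1.7 14.3 16.6] rot [ 0.45  -0.055  0.   ] | tail x-38 zbot99 head x234 z231 coverTop nan body- x88 z229 tcp [0.557 0.101 0.182]
d140 z200 th20 shift cm [ 1.7 14.2 20. ] rot [ 0.347 -0.042  0.   ] | tail x-45 zbot154 head x238 z257 coverTop nan body- x92 z270 tcp [0.557 0.1   0.216]
d140 z220 th10 shift cm [ 1.7 14.1 22. ] rot [ 0.173 -0.021  0.   ] | tail x-54 zbot210 head x244 z262 coverTop nan body- x101 z301 tcp [0.557 0.098 0.236]
d140 z230 th0 shift cm [ 1.7 13.9 23. ] rot [ 0. -0.  0.] | tail x-55 zbot256 head x246 z256 coverTop nan body- x111 z319 tcp [0.557 0.096 0.246]
```

>>> arm_command(
  targets=[
    [[0, 0, 0, 0, 0, 0, 0.5], [0, 0, 0.5, 0, 0, 0, 0.5], [0, 0, 1, 0, 0, 0, 0.5], [0, 0, 1.5, 0.035, -0.004, 0, 0.5], [0, 0.1, 2, 0.069, -0.008, 0, 0.5], [0, 0.1, 2, 0.069, -0.008, 0, 0.5], [0, 0.1, 2, 0.069, -0.008, 0, 0.5]],
  ],
)

```text
t: 5.1
eef_pos: [0.5394, -0.042, 0.0359]
orientation: [-2.317, -2.051, -0.078]
ft_force: [-0.2, -0.2, -4.0]
opening: 0.0125
```

Run:
```python
from cell import *; from h import *
import cv2
w=snapshot("wrist"); s=observe(); print({k:np.round(s[k],4).tolist() for k in("t","eef_pos","orientation","ft_force","moment","opening")})
cv2.imwrite("pics/w2.png",cv2.resize(w["frame"],(640,400)))
```

```text
{'t': 5.15, 'eef_pos': [0.5394, -0.0417, 0.0358], 'orientation': [-2.316, -2.0511, -0.0782], 'ft_force': [-0.1116, 0.8401, -3.1758], 'moment': [-0.0939, -0.0007, 0.035], 'opening': 0.0127}
```

View pics/w2.png

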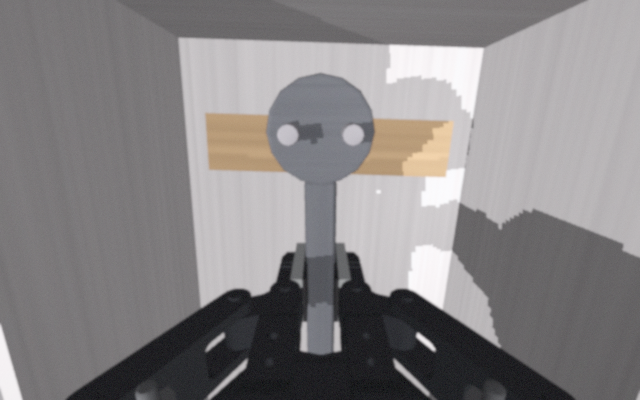

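The spanner is held between the pads, with the head at (320,130), and the force reading gives about 3.5 N of weight. Now I tilt it up.

>>> arm_command(
  targets=[
    [[0, 0, 0.5, 0.035, -0.004, 0, 0.5], [0, 0, 1, 0.069, -0.008, 0, 0.5], [0, 0.1, 1.8, 0.104, -0.013, 0, 0.5], [0, 0.1, 2.5, 0.139, -0.017, 0, 0.5], [0, 0.1, 3.2, 0.173, -0.021, 0, 0.5], [0, 0.2, 4, 0.208, -0.025, 0, 0.5], [0, 0.2, 4.8, 0.243, -0.03, 0, 0.5], [0, 0.2, 5.5, 0.277, -0.034, 0, 0.5]],
  ],
)

```text
t: 5.95
eef_pos: [0.5396, -0.0396, 0.0912]
orientation: [-2.159, -1.914, -0.38]
ft_force: [-0.0, 0.5, -3.8]
opening: 0.0125
```

>>> arm_command(
  targets=[
    [[0, 0, 0.7, 0.035, -0.004, 0, 0.5], [0, 0.1, 1.4, 0.069, -0.008, 0, 0.5], [0, 0.1, 2.1, 0.104, -0.013, 0, 0.5], [0, 0.1, 2.1, 0.104, -0.013, 0, 0.5], [0, 0.1, 2.1, 0.104, -0.013, 0, 0.5]],
  ],
)

```text
t: 6.45
eef_pos: [0.5398, -0.0389, 0.1117]
orientation: [-2.097, -1.858, -0.482]
ft_force: [0.2, 0.6, -4.0]
opening: 0.0123
```

Run:
```python
from cell import *; from h import *
import cv2
w=snapshot("scene"); s=observe(); print({k:np.round(s[k],4).tolist() for k in("t","joint_positions","eef_pos","orientation","ft_force","moment","opening")})
R=Ro.from_rotvec(s["orientation"]).as_matrix(); print("tilt",np.degrees(np.arcsin(R[2,0])), "x axis",R[:,0])
e=np.array(s["eef_pos"])
# spanner from tool: mid-height 0.019 behind TCP (approx), x axis = tool x
f=w["frame"].copy()
for a in(-.21,.092):
    P=e-R[:,2]*.018+R[:,0]*a; print(a,P.round(3)); u=proj(w,[P])[0]; cv2.circle(f,tuple(int(v) for v in u),3,(0,255,0),-1)
cv2.imwrite("pics/s3.png",cv2.resize(f,(800,500)))
```

```text
{'t': 6.5, 'joint_positions': [-0.4576, 0.3971, -0.218, 1.1154, 0.425, 1.1994], 'eef_pos': [0.5397, -0.0386, 0.1118], 'orientation': [-2.0969, -1.858, -0.482], 'ft_force': [0.7836, -0.0205, -4.2581], 'moment': [-0.7254, 0.1239, 0.0227], 'opening': 0.0123}
tilt 25.911049444912393 x axis [0.10836179 0.89292236 0.43697526]
-0.21 [ 0.516 -0.234  0.036]
0.092 [0.549 0.036 0.168]
```

View pics/s3.png

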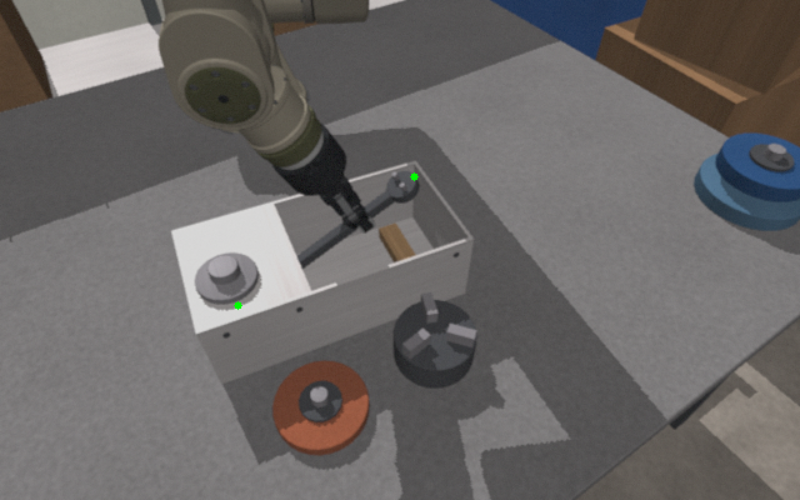

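The scene view shows the head out of the opening at (410,178), matching the predicted point (414,176). The tail is still under the cover, and the force is just the spanner's weight, so nothing is being pried. Now I draw it out along its own axis.

>>> arm_command(
  targets=[
    [[0.1, 1, 0.5, 0, 0, 0, 0.5], [0.3, 2.5, 1.2, 0, 0, 0, 0.5], [0.5, 4, 2, 0, 0, 0, 0.5], [0.7, 5.5, 2.7, 0, 0, 0, 0.5], [0.9, 7, 3.5, 0, 0, 0, 0.5], [1, 8.5, 4.2, 0, 0, 0, 0.5], [1.2, 10, 5, 0, 0, 0, 0.5], [1.4, 11, 5.5, 0, 0, 0, 0.5]],
  ],
)

```text
t: 7.3
eef_pos: [0.5539, 0.0732, 0.1685]
orientation: [-2.095, -1.86, -0.485]
ft_force: [0.6, -0.6, -4.5]
opening: 0.0123
```

>>> arm_command(
  targets=[
    [[0.1, 1, 0.5, 0, 0, 0, 0.5], [0.3, 2.5, 1.5, 0, 0, 0, 0.5], [0.3, 3, 3, 0, 0, 0, 0.5], [0.3, 3, 4.5, 0, 0, 0, 0.5], [0.3, 3, 6.5, 0, 0, 0, 0.5], [0.3, 3, 8.5, 0, 0, 0, 0.5], [0.3, 3, 10.5, 0, 0, 0, 0.5], [0.3, 3, 11.5, 0, 0, 0, 0.5]],
  ],
)

```text
t: 8.1
eef_pos: [0.5576, 0.1009, 0.2848]
orientation: [-2.098, -1.859, -0.487]
ft_force: [0.3, 0.2, -3.7]
opening: 0.0124
```

>>> arm_command(
  targets=[
    [[0, 0, 0.5, 0, 0, 0, 0.5], [0, 0, 0.5, 0, 0, 0, 0.5], [0, 0, 0.5, 0, 0, 0, 0.5], [0, 0, 0.5, 0, 0, 0, 0.5], [0, 0, 0.5, 0, 0, 0, 0.5]],
  ],
)

```text
t: 8.6
eef_pos: [0.5566, 0.1012, 0.2865]
orientation: [-2.096, -1.856, -0.482]
ft_force: [0.5, 0.5, -4.3]
opening: 0.0124
```

Run:
```python
from cell import *; from h import *
import cv2
w=snapshot("scene"); t=snapshot("top"); s=observe(); print({k:np.round(s[k],4).tolist() for k in("t","joint_positions","joint_vel","eef_pos","orientation","ft_force","opening")})
R=Ro.from_rotvec(s["orientation"]).as_matrix(); e=np.array(s["eef_pos"])
f=w["frame"].copy()
for a in(-.21,.092):
    P=e-R[:,2]*.018+R[:,0]*a; print(a,P.round(3)); u=proj(w,[P])[0]; cv2.circle(f,tuple(int(v) for v in u),2,(0,255,0),-1)
for c in("scene","top"):
  for n in("chuck","wheel","flange"): print(c,n,[(round(d["score"],2),(np.array(d["extent"])*[640,400,640,400]).round(1).tolist()) for d in look_for(c,n)[:2]])
cv2.imwrite("pics/s4.png",cv2.resize(f,(800,500)))
```

```text
{'t': 8.7, 'joint_positions': [-0.2023, 0.2536, 0.0263, 1.3837, 0.4517, 1.4804], 'joint_vel': [0.0005, -0.0032, 0.0045, 0.0022, -0.0004, 0.0017], 'eef_pos': [0.5568, 0.1012, 0.2868], 'orientation': [-2.0965, -1.8568, -0.483], 'ft_force': [-0.3078, 0.1722, -3.057], 'opening': 0.0124}
-0.21 [ 0.533 -0.094  0.211]
0.092 [0.566 0.176 0.343]
scene chuck [(0.61, [350.7, 274.0, 66.9, 74.6]), (0.42, [338.9, 82.8, 172.4, 129.6])]
scene wheel [(0.68, [257.7, 329.0, 79.3, 75.4])]
scene flange [(0.67, [180.5, 224.6, 50.0, 38.3])]
top chuck []
top wheel []
top flange []
```

View pics/s4.png

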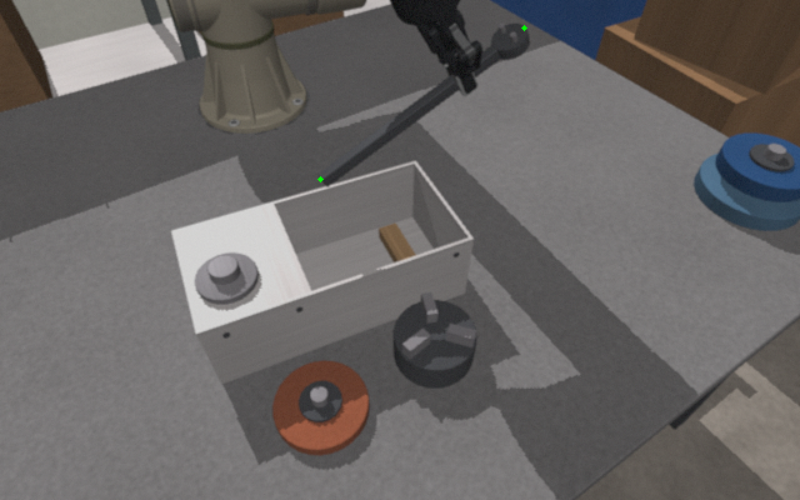

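The spanner hangs clear of the chest. The tail at (322,182) and head at (524,30) match the predicted points, at z 0.211 and 0.343 m. The chuck, wheel and flange are where they started and the arm is still, so I hand in.

```bash
python3 -c "
from cell import *
print(hand_in())"
```

```text
the job is handed in; nothing more can be done
None
```

The spanner is out of the chest, held at rest in the gripper, and the job is handed in; no verdict was reported.

**What I did:** I located the chest and spanner in the top camera view and confirmed the spanner in the wrist view. I gripped the handle at the balance point with 90 N and raised the head to a 26° slant, which put the head at z 0.168 m while the tail was at 0.036 m under the cover. I then drew the spanner out along its own axis and lifted it.

**Last checks (t = 8.7 s of 37 s):**
- **Height:** the tail is at z ≈ 0.211 m and the head at ≈ 0.343 m. Both come from the gripper pose, and the marked ends agree with the picture. The chest top is at 0.12 m.
- **Load:** the force reading was 3–4.5 N downward at each check after the lift, about the spanner's weight, with no sign of prying or contact.
- **Bystanders:** the chuck, wheel and flange are within about 5 pixels of their starting places in the scene view.

**Disagreements:**
- **Gripper opening:** it read about 12.4 mm on the 14 mm wide handle. It stayed steady and the spanner did not slip.
- **Top view:** at the end the networks found no bystanders there, so that check rests on the scene view alone.
- **Chest position:** my hand-picked corners in the scene view were off by up to 6 pixels, so I used the chest position from the top view.

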